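Gauge the three marked sides of a heating block on a leaning dial gauge

TASK

Check the aluminium heating block on the leaning dial gauge: press its red-dotted side, then the yellow-dotted and then the blue-dotted side, each with its dot squarely on the sprung gauge foot, until the needle stands in the green band, and hold it there for at least half a second, never driving the foot to its stop. Then stand the block upright in the middle of the cork mat and let go, leaving the bottle and the vial nearby where they are.

Things in the scene. Friction and masses are not known exactly. Their poses are not given: they have to be found in the camera images.
- block_center (a point): centre of the loose aluminium heating block (40 x 40 x 90 mm high, 0.18 to 0.37 kg, four dark wells on top), standing upright on the worktop at first; 45 mm above its underside. z runs up the block, +x through the red-dotted side, +y the yellow-dotted, -x the blue-dotted; the -y side is bare. Grip the top 45 mm of two opposite sides, so that the dots stay free.
- red_dot (a point): centre of the round red dot (18 mm) on the block's +x side, on the surface, 25 mm above the underside
- yellow_dot (a point): centre of the round yellow dot (18 mm) on the block's +y side, on the surface, 25 mm above the underside
- blue_dot (a point): centre of the round blue dot (18 mm) on the block's -x side, on the surface, 25 mm above the underside
- gauge_head: fixed head of the dial gauge. Its x axis is the measuring line, along which the foot is pressed in: 35 degrees upward, toward the post. y is level; z leans 35 degrees from vertical, away from the post. Origin, 150 mm above the worktop: face of the free foot if the dial is clamped fully back. A block with its z along this z and the dotted side facing +x meets the foot squarely.
- gauge_foot (a joint): how far the sprung foot (flat steel disc, 20 mm across, centred on the measuring line, facing head -x) is pressed in, m: 0 free, 0.014 at its stop. The dial's red needle shows it: 0 points down the stem, green band 0.004 to 0.009, red band from 0.0125. It starts to move at about 2.5 N and takes 0.35 N more per mm: 4.7 N at 0.0065.
- mat_top (a point): centre of the top of the cork mat (120 x 120 mm, 6 mm thick, fixed to the worktop)
- bottle: loose glass bottle with a blue cap, 70 mm across and 126 mm high, a bystander; origin at the centre of its underside
- vial: loose sample vial with a black cap, 27 mm across and 60 mm high, a bystander; origin at the centre of its underside
- gauge: the gauge's fixed grey stand (base 120 x 110 mm, 28 mm high, steel post 255 mm high); origin under its base, 115 mm level distance from the head's origin. The dial (56 mm across) is clamped on the head's bracket anywhere from fully back to 20 mm farther out (head -x), which is not reported: find the foot by touch or by eye.

How it is judged (in metres and radians):
On the way, in this order (a step that is already met when the one before it is completed fails the run):
1. the red-dotted side is pressed squarely (within 9 degrees) on the gauge foot, dot on the foot's line within 10 mm, foot pressed in 4 to 9 mm, held for 0.5 s (value of joint gauge_foot between 0.004 and 0.009 m and angle between the x axis of block_center and the x axis of gauge_head, either way round below 0.157 rad and angle between the z axis of block_center and the z axis of gauge_head, either way round below 0.157 rad and x of red_dot in the frame of gauge_head between -0.022 and 0.013 m and y of red_dot in the frame of gauge_head between -0.01 and 0.01 m and z of red_dot in the frame of gauge_head between -0.01 and 0.01 m), for 0.5 s.
2. the yellow-dotted side is pressed squarely (within 9 degrees) on the gauge foot, dot on the foot's line within 10 mm, foot pressed in 4 to 9 mm, held for 0.5 s (value of joint gauge_foot between 0.004 and 0.009 m and angle between the y axis of block_center and the x axis of gauge_head, either way round below 0.157 rad and angle between the z axis of block_center and the z axis of gauge_head, either way round below 0.157 rad and x of yellow_dot in the frame of gauge_head between -0.022 and 0.013 m and y of yellow_dot in the frame of gauge_head between -0.01 and 0.01 m and z of yellow_dot in the frame of gauge_head between -0.01 and 0.01 m), for 0.5 s.
3. the blue-dotted side is pressed squarely (within 9 degrees) on the gauge foot, dot on the foot's line within 10 mm, foot pressed in 4 to 9 mm, held for 0.5 s (value of joint gauge_foot between 0.004 and 0.009 m and angle between the x axis of block_center and the x axis of gauge_head, either way round below 0.157 rad and angle between the z axis of block_center and the z axis of gauge_head, either way round below 0.157 rad and x of blue_dot in the frame of gauge_head between -0.022 and 0.013 m and y of blue_dot in the frame of gauge_head between -0.01 and 0.01 m and z of blue_dot in the frame of gauge_head between -0.01 and 0.01 m), for 0.5 s.
At the end, for the whole second after the job is handed in: The block stands upright (within 5 degrees) on the cork mat, its centre within 35 mm of the mat's centre, released and at rest; the gauge foot is free again (pressed less than 2 mm) (horizontal distance between block_center and mat_top below 0.035 m and height (world z) of block_center between 0.047 and 0.056 m and angle between block_center's own z axis and vertical below 0.08 rad and value of joint gauge_foot below 0.002 m); the robot touches nothing.
It fails at once if the gauge foot is driven to its stop (more than 12.5 mm) (value of joint gauge_foot above 0.0125 m).
It fails at once if the bottle or the vial is pushed more than 30 mm or tipped (distance of any of bottle, vial from where it was at the start of the episode above 0.03 m or angle between any of bottle, vial's own z axis and vertical above 0.4 rad).
It also fails if it takes over 72 s, if anything falls off the work surface, if the arm or the gripper's body presses on something with over 40 N, if the wrist force passes 120 N, or if a joint passes its speed limit or range.

ROBOT

A 6-joint arm with a two-finger parallel gripper is mounted at the origin on a cart in front of the work surface, level with it; the furniture and walls round the work are solid. World frame = base frame: x ahead of the robot, y to its left, z up, the work surface at z = 0. Lengths are in mm, angles in rad, forces in N, time in s.
With the tool pointing down it reaches from about 300 to 950 mm from the base axis. Payload 3.1 kg.
Tool frame: the origin (TCP) lies at the very end of the fingers, on their centre line; the grasp point (between the pads) lies robot.hold_point_z behind it (robot.hold_point_z is the distance from the TCP to the grasp point, in mm); z points along the fingers, y is the direction in which the jaws open and shut (so a half turn about z gives the same grasp; the last joint's range is limited). The gripper opens to 85 mm and grips with 20 to 120 N. Pads are 22 mm wide; open, the fingers measure 114 mm over their backs; the gripper's body (76 mm by 85 mm) begins 54 mm behind the grasp point. The pads swing forward as they close: fully open they stand 13 mm farther back than shut.
Start: joints at [-1.365, 0.308, 1.634, -0, 1.2, -0.07], TCP at [170.171, -601.393, 231.272] pointing down, gripper open.
Joint ranges: [-3.06, 3.06], [-0.79, 1.96], [0.05, 2.63], [-1.19, 4.34], [0.05, 2.64], [-2.94, 2.94]. Speed limits (rad/s): [2.79, 2.79, 3.14, 3.14, 3.14, 3.14].

INTERFACE

Orientations are given as [roll, pitch, yaw] about the fixed x, y, z axes, in that order (R = Rz(yaw) Ry(pitch) Rx(roll)).
In Python, from workcell import robot gives the robot as it stands.
- The arm moves only by the tool arm_command, never from a script. Its argument "moves" is text: rows parted by semicolons, each of 7 numbers parted by spaces: the shift along the tool's x, y, z in mm, then the turn, a rotation vector about the tool's x, y, z in degrees, then the opening, from 0 (shut) to 1 (fully open). A call has exactly 10 rows; each row is the pose to reach, as a shift and turn from the pose commanded when the call began, along the tool's axes at that moment; what a row does not reach only later rows make up. A row lasts 1/8 s, in which the tool goes at most 62.5 mm and 10.7 degrees, less where a joint would pass 70% of its speed; a pose out of reach is approached as far as the arm can. A call with a gripper value outside its range is refused whole. The fingers move at their own pace and stop on an object; "squeeze" is the grip in N (left out, the last holds). Time passes only in rows, so rows that repeat a pose let the fingers close, or fill a call up. It gives the time, the measured TCP pose, the force and the opening at its end, in the units of the state.
- robot.get_state(): the state, without advancing time (a new reading comes with each control period).
- robot.read_camera(name): name is "scene" or "side" or "wrist"; returns a dict with "pixels" (480x640x3 uint8, blue, green, red), "vfov" (degrees; the focal length in pixels is half the picture's height over the tangent of half this angle, whatever the lens; pixels are square), "cx", "cy" (the principal point, pixels), "extrinsics" (4x4, takes a point from camera to world coordinates); the wrist camera has in their place "tool_from_camera" (4x4, takes a point from camera to tool coordinates, whose origin is the TCP and whose axes are the flange's). Camera axes: x right, y down, z forward; pixel columns grow to the right and rows downward; lengths in mm; the calibration is good to about 2 mm. A picture is of the moment at which its call begins: read the wrist's pose just before it. There is no depth.
- robot.hand_in(): hands the job in, once; it reports no verdict.
The state is a dict: "time": time; "joints": joint angles; "joint_vel": joint speeds; "tau": joint torques, N m; "tcp_pos": TCP position; "ee_rot": TCP orientation; "force": force on the tool from outside, world axes, zero at the start; "torque": the same for the moment, N m; "grip_width": opening from 0.0 (shut) to 1.0 (fully open).
Only numpy, scipy, OpenCV 4.12 (cv2) and the standard library are available. Lean on these libraries where they do the work, as an engineer would, in place of code of your own. Each camera call takes 0.05 s, during which the arm holds its last target. There are 200 camera calls.

## Working session

There is one attempt and no reset: what is moved stays moved. The work goes in short steps, Python scripts to look and compute and a tool call to move; the robot and the scene stay as the last step left them, time stands still between calls to the robot, and variables do not carry over. Pictures are saved under pics/ and viewed, about 8 in all and at most 12, crops included, and the job is handed in when it is done.

Besides the shell and the picture viewer there is one more tool, called as a command line: name --argument value ..., lists and objects as JSON in quotes. arm_command: Moves the arm, as the interface text tells. Its arguments: {"type":"object","properties":{"moves":{"type":"string"},"squeeze":{"type":"number"}},"required":["moves"]}

```bash
ls; mkdir -p pics
cat > h.py <<'E'
import numpy as np, cv2
from workcell import robot
from scipy.spatial.transform import Rotation as R
def cam(n,save=None):
    s=robot.get_state(); c=robot.read_camera(n)
    if 'extrinsics' in c: E=np.array(c['extrinsics'])
    else:
        T=np.eye(4); T[:3,:3]=R.from_euler('xyz',s['ee_rot']).as_matrix(); T[:3,3]=s['tcp_pos']; E=T@np.array(c['tool_from_camera'])
    f=240/np.tan(np.radians(c['vfov'])/2)
    if save: cv2.imwrite('pics/'+save,c['pixels'])
    return c['pixels'],dict(E=E,f=f,cx=c['cx'],cy=c['cy'])
def ray(k,u,v):
    d=k['E'][:3,:3]@np.array([(u-k['cx'])/k['f'],(v-k['cy'])/k['f'],1]); return k['E'][:3,3],d/np.linalg.norm(d)
def plane(k,u,v,z):
    o,d=ray(k,u,v); return o+d*(z-o[2])/d[2]
def tri(k1,p1,k2,p2):
    o1,d1=ray(k1,*p1); o2,d2=ray(k2,*p2)
    t=np.linalg.lstsq(np.c_[d1,-d2],o2-o1,rcond=None)[0]
    a=o1+d1*t[0]; b=o2+d2*t[1]; return (a+b)/2,np.linalg.norm(a-b)
def proj(k,P):
    q=np.linalg.inv(k['E'])@np.r_[P,1]; return k['f']*q[0]/q[2]+k['cx'],k['f']*q[1]/q[2]+k['cy']
E
python3 - <<'E'
from h import *
np.set_printoptions(precision=2,suppress=True)
print(robot.get_state(),robot.hold_point_z)
import pickle
for n in('scene','side','wrist'):
    p,k=cam(n,n+'0.png'); print(n,k)
E
```

```text
pics
{'time': 0.0, 'joints': array([-1.36,  0.31,  1.64, -0.  ,  1.2 , -0.07]), 'joint_vel': array([ 0., -0., -0.,  0.,  0., -0.]), 'tau': array([  0.  , -41.53, -27.67,  -0.  ,   0.01,  -0.  ]), 'tcp_pos': array([ 170.  , -600.57,  230.03]), 'ee_rot': array([-3.14, -0.  ,  0.28]), 'force': array([ 0.38,  0.42, -0.11]), 'torque': array([ 0.03,  0.01, -0.03]), 'grip_width': 0.9973329746578271} 18.700000000000003
scene {'E': array([[  -0.42,   -0.56,    0.71, -355.97],
       [  -0.91,    0.26,   -0.34,  512.56],
       [   0.01,   -0.79,   -0.62,  906.55],
       [   0.  ,    0.  ,    0.  ,    1.  ]]), 'f': np.float64(543.5944289485594), 'cx': 319.2756846028202, 'cy': 236.61220267535242}
side {'E': array([[   1.  ,    0.06,   -0.05,  620.75],
       [   0.07,   -0.67,    0.74, -897.49],
       [   0.01,   -0.74,   -0.67,  967.72],
       [   0.  ,    0.  ,    0.  ,    1.  ]]), 'f': np.float64(506.6099864953915), 'cx': 316.63447847050156, 'cy': 232.88083884539586}
wrist {'E': array([[   0.27,   -0.91,   -0.31,  249.44],
       [  -0.96,   -0.26,   -0.08, -578.62],
       [  -0.  ,    0.32,   -0.95,  373.72],
       [   0.  ,    0.  ,    0.  ,    1.  ]]), 'f': np.float64(424.8727409739592), 'cx': 320.35587001115397, 'cy': 234.79820735699457}
```

View pics/scene0.png

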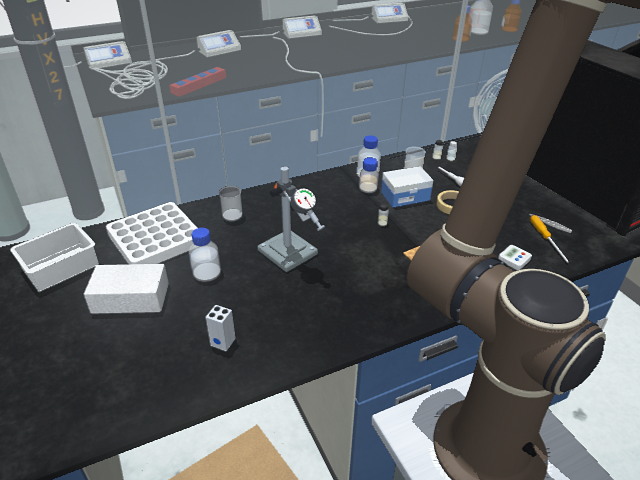

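View pics/side0.png

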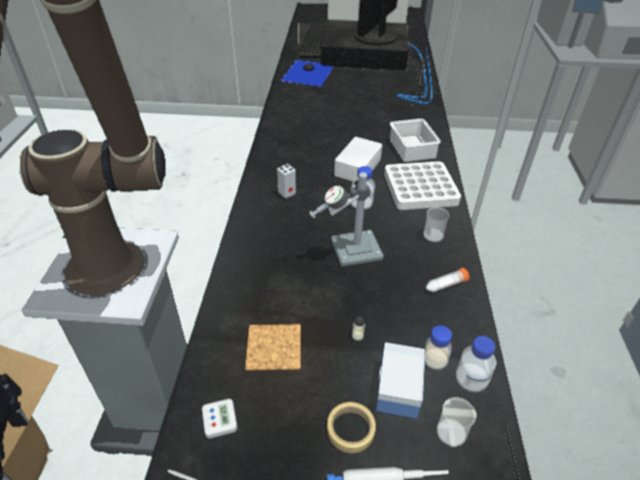

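Scene view: block with its blue dot at (217,341), gauge foot near (322,228). Side view: block with its red dot at (291,190), foot near (313,214), mat centred near (274,347).

Run:
```python
from h import *
np.set_printoptions(precision=1,suppress=True)
a,ka=cam('scene'); b,kb=cam('side')
def crop(im,x,y,w,h,s): return cv2.resize(im[y:y+h,x:x+w],None,fx=s,fy=s,interpolation=cv2.INTER_CUBIC)
# four 400x300 tiles
t=np.vstack([np.hstack([crop(a,190,295,67,50,6)[:300,:400],crop(a,250,160,100,75,4)]),np.hstack([crop(b,260,155,67,50,6)[:300,:400],crop(b,295,160,100,75,4)])])
cv2.imwrite('pics/tiles.png',t)
def blob(im,lo,hi,x,y,w,h):
    m=cv2.inRange(cv2.cvtColor(im,cv2.COLOR_BGR2HSV)[y:y+h,x:x+w],np.array(lo),np.array(hi))
    n,l,s,c=cv2.connectedComponentsWithStats(m); i=1+np.argmax(s[1:,4]); return c[i]+[x,y],s[i]
bl,_=blob(a,(100,120,60),(125,255,255),190,295,67,60); print('blue',bl,plane(ka,*bl,25))
m=cv2.inRange(cv2.cvtColor(b,cv2.COLOR_BGR2HSV),np.array((0,100,60)),np.array((8,255,255)))[180:200,280:300]
M=cv2.moments(m,True); rd=(M['m10']/M['m00']+280,M['m01']/M['m00']+180); print('red',rd,plane(kb,*rd,25))
m=cv2.inRange(cv2.cvtColor(b,cv2.COLOR_BGR2HSV),np.array((8,60,90)),np.array((25,255,255)))[310:380,230:315]
r=cv2.minAreaRect(cv2.findNonZero(m)); print('mat',r,plane(kb,r[0][0]+230,r[0][1]+310,6),[plane(kb,p[0]+230,p[1]+310,6) for p in cv2.boxPoints(r)])
```

```text
blue [216.4 340.8] [426.6 377.2  25. ]
red (290.14285714285717, 189.0) [455.7 345.5  25. ]
mat ((42.5, 36.5), (47.0, 55.0), 90.0) [ 479.4 -222.1    6. ] [array([ 405.3, -161.3,    6. ]), array([ 535.1, -150.6,    6. ]), array([ 547.7, -278.2,    6. ]), array([ 428.3, -287.8,    6. ])]
```

View pics/tiles.png

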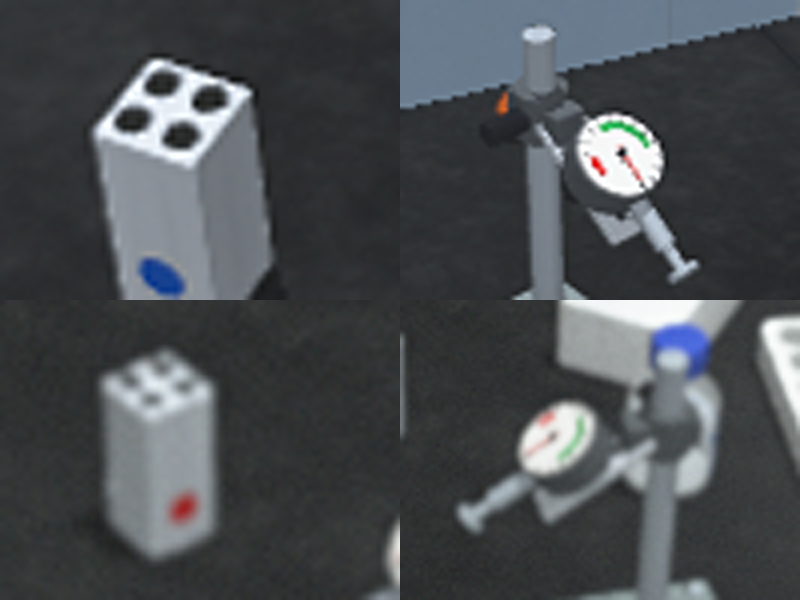

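The tiles show the block's top corners, the foot disc at scene (321,228) / side (313,214) and the post top at scene (285,168) / side (363,174).

Run:
```python
from h import *
np.set_printoptions(precision=1,suppress=True)
a,ka=cam('scene'); b,kb=cam('side')
c=[plane(ka,190+u/6,295+v/6,90)for u,v in((158,57),(252,93),(195,165),(95,132))]
print('top A',c,np.mean(c,0))
c2=[plane(kb,260+u/6,155+(v-300)/6,90)for u,v in((168,349),(216,382),(153,420),(101,380))]
print('top B',c2,np.mean(c2,0))
for q in (c,c2):
  for i in range(4):
    d=q[(i+1)%4]-q[i]; print(np.linalg.norm(d),np.degrees(np.arctan2(d[1],d[0])))
f,e=tri(ka,(321,227.8),kb,(313,214.2)); print('foot',f,e)
p,e=tri(ka,(285,168.5),kb,(363,174.3)); print('post',p,e,plane(ka,285,168.5,255),plane(kb,363,174.3,255))
dl,e=tri(ka,(250+220/4,160+152/4),kb,(295+155/4,160+138/4)); print('dial',dl,e)
d=p-f;print('dir',np.degrees(np.arctan2(d[1],d[0])),np.hypot(d[0],d[1]))
for n,u,v,k in(('bottle cap',203,236,ka),('vial top',383,206,ka),('vial top B',358,321,kb)):
  print(n,plane(k,u,v,126 if 'b' in n[:1] else 60))
print('bottle B',plane(kb,366,172,126))
for u,v in((302,325),(247,325),(246,370),(302,368)): print('mat',plane(kb,u,v,6))
s=robot.get_state();print(s['tcp_pos'],s['joints'])
```

```text
top A [array([464.8, 358.6,  90. ]), array([434.5, 334.2,  90. ]), array([410.4, 362. ,  90. ]), array([439.2, 388.3,  90. ])] [437.2 360.8  90. ]
top B [array([445.7, 389.5,  90. ]), array([473.2, 362.4,  90. ]), array([445.5, 327.1,  90. ]), array([415.4, 359.1,  90. ])] [445.  359.5  90. ]
38.91382986583289 -141.18885810778858
36.80073100596594 130.8954396475197
39.05954136299598 42.45778884208872
39.281283054474386 -49.33346886936395
38.51002440377064 -44.55838994576788
44.86445650172268 -127.98682927971308
43.974216925324534 133.32879416311195
42.94952193366782 45.041630029806385
foot [545.7  79.8 149.5] 3.3744107668559313
post [664.  117.4 252.6] 3.342117075813276 [657.5 118.7 255. ] [664.9 116.3 255. ]
dial [596.5  95.9 204.3] 0.3840253266125494
dir 17.595553760047878 124.12413690712651
bottle cap [656.7 329.  126. ]
vial top [ 668.5 -167.3   60. ]
vial top B [ 669.3 -176.2   60. ]
bottle B [681.4 312.  126. ]
mat [ 540.4 -156.1    6. ]
mat [ 411.1 -166.7    6. ]
mat [ 430.4 -287.7    6. ]
mat [ 551.6 -272.8    6. ]
[ 170.2 -601.2  231. ] [-1.4  0.3  1.6  0.   1.2 -0.1]
```

```bash
cat > m.py <<'E'
import json,os,sys
from h import *
def down(yaw): return R.from_euler('xyz',[np.pi,0,np.radians(yaw)])
F='pose.json'
def load():
    if not os.path.exists(F): return np.array([170.171,-601.393,231.272]),R.from_euler('xyz',[np.pi,0,0.2758])
    d=json.load(open(F)); return np.array(d['p']),R.from_quat(d['q'])
def apply(p,r,row): return p+r.apply(row[:3]), r*R.from_rotvec(np.radians(row[3:6]))
def commit(row):
    p,r=apply(*load(),np.array([float(x) for x in row.split()])); json.dump({'p':list(p),'q':list(r.as_quat())},open(F,'w'))
    s=robot.get_state(); print('cmd',p.round(1),'meas',s['tcp_pos'].round(1),'roterr',np.degrees((r.inv()*R.from_euler('xyz',s['ee_rot'])).magnitude()).round(2),'q',s['joints'].round(2),'F',s['force'].round(1),'g',round(s['grip_width'],3),'t',s['time'])
def rows(poses,base=None):
    p,r=base or load(); out=[]
    for P,Q in poses:
        o=np.r_[r.inv().apply(np.array(P)-p),np.degrees((r.inv()*Q).as_rotvec())]; out.append(' '.join('%.1f'%x for x in o)); 
    print(';\n'.join(out)); return apply(p,r,np.array([float(x) for x in out[-1].split()]))
E
python3 - <<'E'
from m import *
p0=load()[0]; a0=np.degrees(np.arctan2(p0[1],p0[0])); r0=np.hypot(*p0[:2]); y0=np.degrees(.2758)
a1=np.degrees(np.arctan2(60,470)); r1=np.hypot(60,470)
W=[]
for i in range(1,19):
    t=i/18; a=np.radians(a0+t*(a1-a0)); r=r0+t*(r1-r0); W.append(([r*np.cos(a),r*np.sin(a),231.3+t*40],down(y0+t*(98-y0))))
W+=[W[-1]]*2
b=rows(W[:10]); print(); rows(W[10:],b)
E
```

```text
48.7 -10.3 -2.3 -0.0 0.0 -4.6;
95.7 -24.4 -4.5 0.0 0.0 -9.1;
140.8 -42.0 -6.7 0.0 0.0 -13.7;
183.8 -62.9 -8.9 0.0 0.0 -18.3;
224.4 -86.9 -11.1 -0.0 0.0 -22.8;
262.3 -113.7 -13.4 -0.0 0.0 -27.4;
297.4 -143.2 -15.6 -0.0 0.0 -32.0;
329.5 -174.9 -17.8 0.0 0.0 -36.5;
358.6 -208.7 -20.0 -0.0 0.0 -41.1;
384.3 -244.2 -22.3 -0.0 0.0 -45.7

42.1 -9.7 -2.2 -0.0 0.0 -4.5;
82.7 -22.7 -4.4 -0.0 0.0 -9.1;
121.4 -38.7 -6.6 -0.0 0.0 -13.7;
158.2 -57.5 -8.8 -0.0 0.0 -18.2;
192.7 -78.9 -11.1 -0.0 0.0 -22.8;
224.8 -102.8 -13.3 -0.0 0.0 -27.4;
254.3 -128.7 -15.5 -0.0 0.0 -31.9;
281.1 -156.6 -17.7 -0.0 0.0 -36.5;
281.1 -156.6 -17.7 -0.0 0.0 -36.5;
281.1 -156.6 -17.7 -0.0 0.0 -36.5
```

arm_command --moves "49 -10 -2 0 0 -4.6 1;96 -24 -4 0 0 -9.1 1;141 -42 -7 0 0 -13.7 1;184 -63 -9 0 0 -18.3 1;224 -87 -11 0 0 -22.8 1;262 -114 -13 0 0 -27.4 1;297 -143 -16 0 0 -32 1;330 -175 -18 0 0 -36.5 1;359 -209 -20 0 0 -41.1 1;384 -244 -22 0 0 -45.7 1"

```text
time: 1.6
tcp_pos: [473.9, -260.7, 253.5]
ee_rot: [3.141, -0.0, 1.076]
force: [0.6, 0.1, -0.5]
grip_width: 1.001
```

arm_command --moves "42 -10 -2 0 0 -4.5 1;83 -23 -4 0 0 -9 1;121 -39 -7 0 0 -13.7 1;158 -58 -9 0 0 -18.2 1;193 -79 -11 0 0 -22.8 1;225 -103 -13 0 0 -27.4 1;254 -129 -16 0 0 -32 1;281 -157 -18 0 0 -36.5 1;281 -157 -18 0 0 -36.5 1;281 -157 -18 0 0 -36.5 1"

```text
time: 2.85
tcp_pos: [469.5, 59.5, 271.4]
ee_rot: [3.141, 0.001, 1.711]
force: [-0.5, -0.4, 0.8]
grip_width: 1.004
```

Run:
```python
from m import *
commit('384 -244 -22 0 0 -45.7'); commit('281 -157 -18 0 0 -36.5')
p,k=cam('wrist','w1.png'); import pickle; pickle.dump(k,open('k1.pkl','wb'))
print(proj(k,[546,80,149]))
cv2.imwrite('pics/w1.png',cv2.resize(p,(800,600),interpolation=cv2.INTER_CUBIC))
```

```text
cmd [ 473.2 -262.   253.3] meas [469.5  59.5 271.4] roterr 36.5 q [ 0.03 -0.03  1.93 -0.    1.24 -0.1 ] F [-0.5 -0.4  0.8] g 1.004 t 2.85
cmd [469.3  59.8 271.3] meas [469.5  59.5 271.4] roterr 0.05 q [ 0.03 -0.03  1.93 -0.    1.24 -0.1 ] F [-0.5 -0.4  0.8] g 1.004 t 2.85
(np.float64(441.42679369095424), np.float64(209.77653942097933))
```

View pics/w1.png

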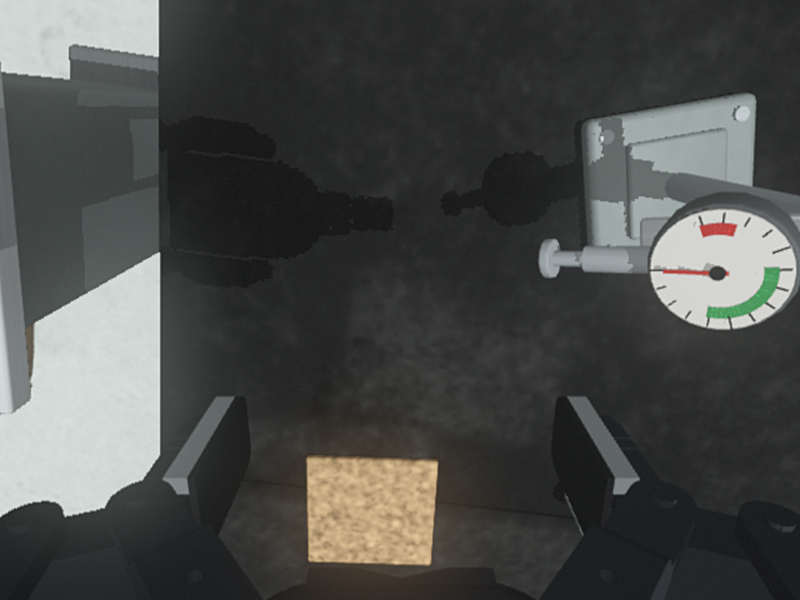

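Wrist view (800 px wide): foot disc at (547,259), dial needle at zero, gauge base's top corners at (583,122), (755,95), (592,247); line of the stem nearly along image x.

Run:
```python
from m import *
import pickle
np.set_printoptions(precision=1,suppress=True)
k=pickle.load(open('k1.pkl','rb')); _,ka=cam('scene'); _,kb=cam('side')
fw=(547/1.25,259/1.25)
f1,e1=tri(k,fw,kb,(313,214.2)); f2,e2=tri(k,fw,ka,(321,227.8)); print(f1,e1,f2,e2, plane(k,*fw,145))
A,B,C=[plane(k,u/1.25,v/1.25,28) for u,v in((583,122),(755,95),(592,247))]
print(A,B,C,np.linalg.norm(A-B),np.linalg.norm(A-C)); d=B-A; y=np.degrees(np.arctan2(d[1],d[0])); d=A-C; y2=np.degrees(np.arctan2(d[1],d[0]))-90
print('yaw',y,y2); c=(B+C)/2; 
for yy in (np.radians(17),np.radians(y)):
  h=np.array([np.cos(yy),np.sin(yy),0]); n=np.array([-h[1],h[0],0]); o=c-115*h; o[2]=150
  x=h*np.cos(np.radians(35))+[0,0,np.sin(np.radians(35))]; z=np.cross(x,n)
  print('c',c,'o',o); 
  for f in(f1,f2): print('foot in head',(f-o)@x,(f-o)@n,(f-o)@z)
```

```text
[545.   81.7 148.8] 3.582165212126764 [542.4  80.9 150.6] 1.6300339018818675 [544.4  80.4 145. ]
[584.2 153.6  28. ] [696.1 187.1  28. ] [612.9  68.   28. ] 116.79801866158952 90.3333006475919
yaw 16.648811510065872 18.515149360162184
c [654.5 127.5  28. ] o [544.6  93.9 150. ]
foot in head -3.261365675388096 -11.851501790117242 0.7709487461328293
foot in head -4.472359548764218 -11.776977355438566 3.884127718758053
c [654.5 127.5  28. ] o [544.3  94.6 150. ]
foot in head -3.2000432849970233 -12.5752405260763 0.7280103461199614
foot in head -4.411368595387845 -12.517742603170994 3.84142139344132
```

Run:
```python
from m import *
p,r=load()
W=[(p+(np.array([441,360,200])-p)*i/7,down(95+(132-95)*i/7)) for i in range(1,8)]
y=np.degrees(r.as_euler('xyz')[2]); print(y)
W=[(p+(np.array([441,360,200])-p)*i/7,down(y+(132-y)*i/7)) for i in range(1,8)]
rows(W)
```

```text
98.00217598970809
43.0 2.0 10.2 -0.0 0.0 -4.9;
86.1 3.9 20.4 -0.0 0.0 -9.7;
129.1 5.9 30.5 -0.0 0.0 -14.6;
172.1 7.9 40.7 -0.0 0.0 -19.4;
215.1 9.8 50.9 -0.0 0.0 -24.3;
258.2 11.8 61.1 -0.0 0.0 -29.1;
301.2 13.8 71.3 -0.0 0.0 -34.0
```

arm_command --moves "43 2 10 0 0 -5 1;86 4 20 0 0 -10 1;129 6 31 0 0 -15 1;172 8 41 0 0 -19 1;215 10 51 0 0 -24 1;258 12 61 0 0 -29 1;301 14 71 0 0 -34 1;301 14 71 0 0 -34 1;301 14 71 0 0 -34 1;301 14 71 0 0 -34 1"

```text
time: 4.25
tcp_pos: [441.9, 358.5, 200.5]
ee_rot: [3.142, 0.0, 2.302]
force: [-0.4, -0.2, -0.4]
grip_width: 1.001
```

Run:
```python
from m import *
commit('301 14 71 0 0 -34')
p,k=cam('wrist'); import pickle; pickle.dump(k,open('k2.pkl','wb'))
print([np.round(proj(k,[441,360,z])) for z in(0,90)])
cv2.imwrite('pics/w2.png',cv2.resize(p,(800,600),interpolation=cv2.INTER_CUBIC))
```

```text
cmd [441.3 359.8 200.3] meas [441.9 358.5 200.5] roterr 0.13 q [ 0.61  0.23  1.8  -0.    1.11 -0.13] F [-0.4 -0.2 -0.4] g 1.001 t 4.25
[array([321., 194.]), array([321., 227.])]
```

View pics/w2.png

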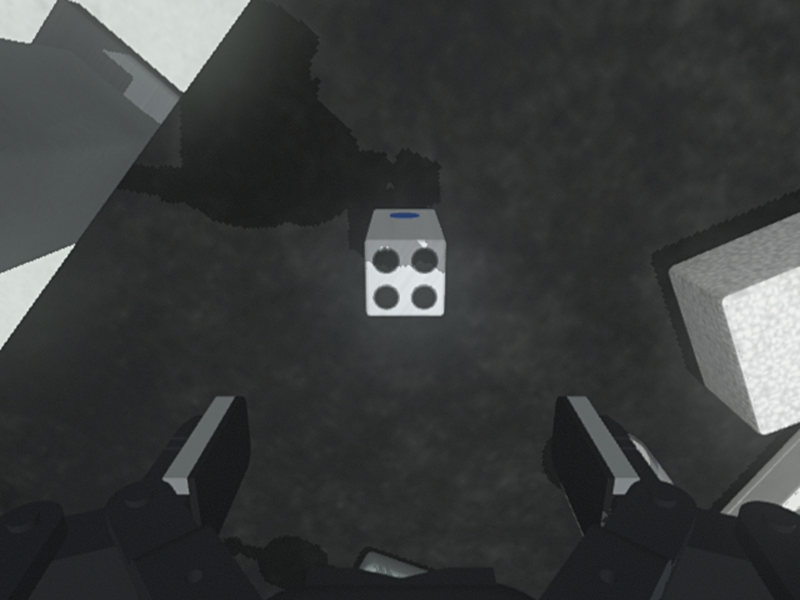

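Wrist view: block squarely aligned with the jaws, blue dot up; its top centre at (405,278), i.e. about 3 mm along +x and 2 mm along +y of the tool from my aim.

arm_command --moves "3 2 40 0 0 0 1;3 2 80 0 0 0 1;3 2 115 0 0 0 1;3 2 140 0 0 0 1;3 2 154 0 0 0 1;3 2 154 0 0 0 1;3 2 154 0 0 0 0.3;3 2 154 0 0 0 0.2;3 2 154 0 0 0 0.2;3 2 154 0 0 0 0.2" --squeeze 100

```text
time: 5.55
tcp_pos: [441.5, 363.9, 47.7]
ee_rot: [3.14, 0.0, 2.304]
force: [-1.3, -0.5, 5.5]
grip_width: 0.459
```

arm_command --moves "0 0 0 0 0 0 0.2;0 0 0 0 0 0 0.2;0 0 0 0 0 0 0.2;0 0 -15 0 0 0 0.2;0 0 -40 0 0 0 0.2;0 0 -80 0 0 0 0.2;0 0 -120 0 0 0 0.2;0 0 -154 0 0 0 0.2;0 0 -154 0 0 0 0.2;0 0 -154 0 0 0 0.2"

```text
time: 6.8
tcp_pos: [439.6, 362.6, 198.7]
ee_rot: [-3.139, -0.0, 2.304]
force: [0.0, -0.3, -3.5]
grip_width: 0.456
```

Run:
```python
from m import *
commit('3 2 0 0 0 0')
p,k=cam('wrist')
cv2.imwrite('pics/w3.png',cv2.resize(p,(800,600),interpolation=cv2.INTER_CUBIC))
```

```text
cmd [440.7 363.4 200.3] meas [439.6 362.6 198.7] roterr 0.16 q [ 0.61  0.24  1.79  0.    1.11 -0.12] F [ 0.  -0.3 -3.5] g 0.456 t 6.8
```

View pics/w3.png

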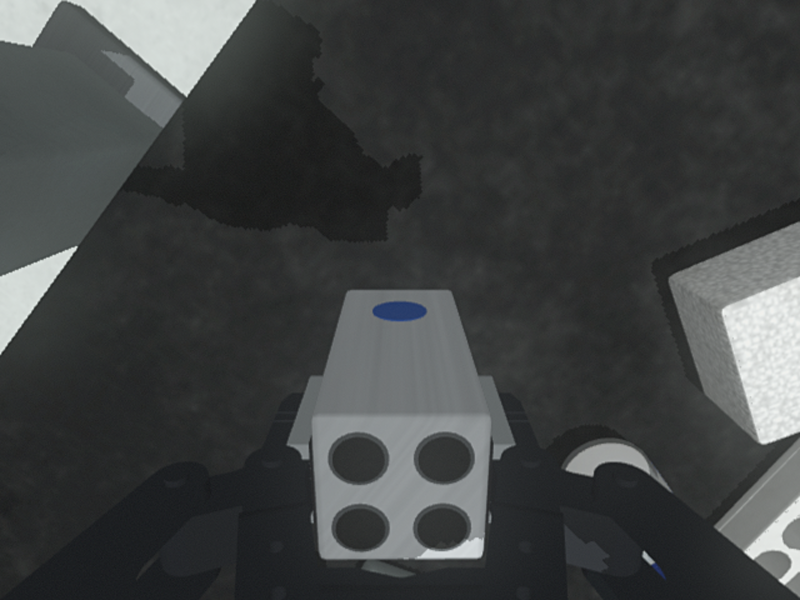

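```bash
cat >> m.py <<'E'
from scipy.spatial.transform import Slerp
Fpt=np.array([544.3,81.5,149.5]); yw=np.radians(17.3); t35=np.radians(35)
h=np.array([np.cos(yw),np.sin(yw),0]); hx=h*np.cos(t35)+[0,0,np.sin(t35)]; hy=np.array([-h[1],h[0],0]); hz=np.cross(hx,hy)
def m2(x,y,z): return R.from_matrix(np.c_[x,y,z])
RT={'red':m2(-hx,hy,-hz),'yellow':m2(hy,hx,-hz),'blue':m2(hx,-hy,-hz)}
DT={'red':np.array([-20,0,21.]),'yellow':np.array([0,20,21.]),'blue':np.array([20,0,21.])}
def tgt(c,d): # dot at Fpt + d(head coords)
    return Fpt+d[0]*hx+d[1]*hy+d[2]*hz-RT[c].apply(DT[c]),RT[c]
def lerp(a,b,n):
    s=Slerp([0,1],R.concatenate([a[1],b[1]])); return [(a[0]+(b[0]-a[0])*i/n,s(i/n)) for i in range(1,n+1)]
E
python3 - <<'E'
from m import *
np.set_printoptions(precision=1,suppress=True)
c=robot.read_camera('wrist'); T=np.array(c['tool_from_camera']); f=240/np.tan(np.radians(c['vfov'])/2)
for u,v,ax,val in((400,311,0,20),(316,416,0,20),(489,416,0,20)):
    d=T[:3,:3]@[(u/1.25-c['cx'])/f,(v/1.25-c['cy'])/f,1]; o=T[:3,3]; print(o+d*(val-o[ax])/d[ax])
b=rows(lerp(load(),tgt('red',(-90,0,40)),9)); print(b[0]); rows(lerp(b,tgt('red',(-35,0,0)),3),b)
E
```

```text
[20.   0.1 22.2]
[ 20.  -18.1 -42.9]
[ 20.   19.4 -42.9]
-25.2 -25.0 7.1 -2.2 -3.5 -7.0;
-50.3 -50.1 14.2 -4.4 -6.9 -14.0;
-75.5 -75.1 21.3 -6.6 -10.4 -21.1;
-100.7 -100.1 28.4 -8.9 -13.8 -28.1;
-125.8 -125.2 35.5 -11.1 -17.3 -35.1;
-151.0 -150.2 42.6 -13.3 -20.7 -42.1;
-176.2 -175.3 49.7 -15.5 -24.2 -49.1;
-201.3 -200.3 56.8 -17.7 -27.6 -56.1;
-226.5 -225.3 63.9 -19.9 -31.1 -63.2
[424.9  44.3 136.4]
-18.3 -0.0 13.3 -0.0 0.0 0.0;
-36.6 -0.0 26.7 -0.0 0.0 0.0;
-55.0 -0.0 40.0 -0.0 0.0 0.0
```

arm_command --moves "-25 -25 7 -2.2 -3.5 -7 0.2;-50 -50 14 -4.4 -6.9 -14 0.2;-75 -75 21 -6.6 -10.4 -21.1 0.2;-101 -100 28 -8.9 -13.8 -28.1 0.2;-126 -125 35 -11.1 -17.3 -35.1 0.2;-151 -150 43 -13.3 -20.7 -42.1 0.2;-176 -175 50 -15.5 -24.2 -49.1 0.2;-201 -200 57 -17.7 -27.6 -56.1 0.2;-226 -225 64 -19.9 -31.1 -63.2 0.2;-226 -225 64 -19.9 -31.1 -63.2 0.2"

```text
time: 8.15
tcp_pos: [419.9, 79.4, 135.6]
ee_rot: [3.07, 0.514, -2.979]
force: [0.0, 0.8, -3.1]
grip_width: 0.455
```

arm_command --moves "0 0 0 0 0 0 0.2;-18 0 13 0 0 0 0.2;-37 0 27 0 0 0 0.2;-45 0 33 0 0 0 0.2;-55 0 40 0 0 0 0.2;-55 0 40 0 0 0 0.2;-55 0 40 0 0 0 0.2;-55 0 40 0 0 0 0.2;-55 0 40 0 0 0 0.2;-55 0 40 0 0 0 0.2"

```text
time: 9.4
tcp_pos: [488.2, 93.4, 130.4]
ee_rot: [3.071, 0.518, -2.981]
force: [-1.1, 0.5, -3.8]
grip_width: 0.456
```

Run:
```python
from m import *
commit('-226 -225 64 -19.9 -31.1 -63.2');commit('-55 0 40 0 0 0')
a,ka=cam('scene');b,kb=cam('side')
def crop(im,x,y): return cv2.resize(im[y:y+100,x:x+66],None,fx=6,fy=6,interpolation=cv2.INTER_CUBIC)
cv2.imwrite('pics/c4.png',np.hstack([crop(a,280,165),crop(b,290,155)]))
print(rows(lerp(load(),tgt('red',(-35,0,0)),1)))
for k in(ka,kb): print(proj(k,Fpt), proj(k,Fpt-35*hx))
```

```text
cmd [424.8  44.9 136.3] meas [488.2  93.4 130.4] roterr 8.69 q [ 0.01 -0.04  2.37  0.46  0.34 -2.14] F [-1.1  0.5 -3.8] g 0.456 t 9.4
cmd [489.7  65.1 135.1] meas [488.2  93.4 130.4] roterr 8.69 q [ 0.01 -0.04  2.37  0.46  0.34 -2.14] F [-1.1  0.5 -3.8] g 0.456 t 9.4
0.0 -0.6 -0.1 -0.0 0.0 0.0
(array([489.8112606 ,  64.55829332, 135.13924621]), Rotation.from_matrix(array([[-7.81848482e-01, -2.97839252e-01,  5.47726876e-01],
                            [-2.44258981e-01,  9.54615887e-01,  1.70429044e-01],
                            [-5.73629236e-01, -5.37519781e-04, -8.19114895e-01]])))
(np.float64(320.06097678189775), np.float64(227.82062997699765)) (np.float64(328.4169419919779), np.float64(240.4079618552158))
(np.float64(312.0264205927924), np.float64(214.21712736596777)) (np.float64(300.9731111775167), np.float64(221.84779194708537))
```

View pics/c4.png

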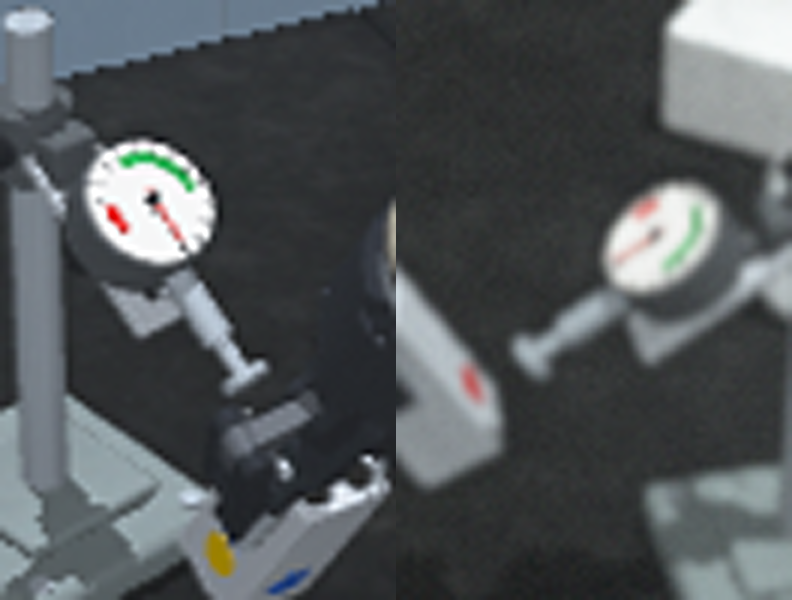

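The scene view shows the block well short and to the side of the foot: the arm stopped off its target (28 mm, 8.7°). I'll identify the kinematics to see why.

```bash
cat > kin.py <<'E'
from m import *
from scipy.optimize import least_squares
Rz=lambda a:R.from_euler('z',a); Ry=lambda a:R.from_euler('y',a)
# pr: a1,lat,d1,a2,a3,e,L,(wrist offset lateral w)
def fk(q,pr):
    a1,lat,d1,a2,a3,e,L,w=pr
    A=Rz(q[0]); B=A*Ry(q[1]); C=A*Ry(q[1]+q[2]); D=C*Rz(q[3]); E=D*Ry(q[4]); G=E*Rz(q[5]+np.pi/2)
    return A.apply([a1,lat,d1])+B.apply([0,0,a2])+C.apply([e,0,a3])+D.apply([0,w,0])+E.apply([0,0,L]),G
E
python3 - <<'E'
from kin import *
s=robot.get_state(); q=s['joints']; Rm=R.from_euler('xyz',s['ee_rot'])
pr=[0,43,200,400,400,0,200,0]
print(q.round(4),'ori err deg',np.degrees((fk(q,pr)[1].inv()*Rm).as_rotvec()))
D=[(np.array([-1.365,.308,1.634,0,1.2,-.07]),[170.17,-601.39,231.27],1),(np.array([.03,-.03,1.93,0,1.24,-.1]),[469.3,59.8,271.3],.2),(np.array([.61,.23,1.80,0,1.11,-.13]),[441.3,359.8,200.3],.2),(np.array([.61,.24,1.79,0,1.11,-.12]),[440.7,363.4,200.3],.2),(q,s['tcp_pos'],1)]
for q_,p,w in D: print(np.sum(q_[[1,2,4]]))
f=lambda x:np.concatenate([(fk(q_,[0,x[0],x[1],x[2],x[3],0,x[4],x[5]])[0]-p)*w for q_,p,w in D])
r=least_squares(f,[43,200,420,400,230,0]); print(r.x.round(1),r.fun.round(1))
E
```

```text
[ 0.0079 -0.0361  2.3707  0.4563  0.3358 -2.1392] ori err deg [-4.21423495e-14 -4.47265502e-15 -2.28602368e-14]
3.142
3.1399999999999997
3.1400000000000006
3.1400000000000006
2.670373084106271
[ 47.5 230.7 513.4 502.1 306.3  -3.3] [ 0.5  0.2  0.2 -2.1 -0.4  0.8 -0.3  0.3  0.3  0.7  0.2  0.   0.3 -0.5
 -0.4]
```

```bash
cat >> kin.py <<'E'
PR=[0,47.5,230.7,513.4,502.1,0,306.3,-3.3]
LO=np.array([-3.06,-.79,.05,-1.19,.05,-2.94]);HI=np.array([3.06,1.96,2.63,4.34,2.64,2.94])
def ik(P,Q,q0):
    def f(q):
        p,r=fk(q,PR); return np.r_[p-P,300*(r.inv()*Q).as_rotvec()]
    r=least_squares(f,np.clip(q0,LO+.01,HI-.01),bounds=(LO,HI)); return r.x,r.cost
def sols(P,Q,n=30,tol=.01):
    g=np.random.default_rng(0); S=[]
    for _ in range(n):
        q0=np.array([g.uniform(-.5,.5),g.uniform(-.5,1),g.uniform(1,2.5),g.uniform(LO[3],HI[3]),g.uniform(.1,1.5),g.uniform(-2.8,2.8)])
        x,c=ik(P,Q,q0)
        if c<tol and not any(np.allclose(x,y,atol=.02) for y in S): S.append(x)
    return S
E
python3 - <<'E'
from kin import *
np.set_printoptions(precision=2,suppress=True)
for c in RT:
    for d in((-90,0,40),(-35,0,0),(0,0,0)): 
        P,Q=tgt(c,d); print(c,d,sols(P,Q)); 
P,Q=tgt('red',(-35,0,0)); print([ik(P,Q,[0,0,2,a,.3,b]) for a in(-1,1,2,3,4) for b in(-1.5,1.5)])
E
```

```text
red (-90, 0, 40) [array([-0.21, -0.22,  2.54,  0.83,  0.39, -2.79])]
red (-35, 0, 0) [array([-0.1 , -0.07,  2.42,  0.83,  0.31, -2.72])]
red (0, 0, 0) [array([-0.07, -0.05,  2.35,  0.69,  0.33, -2.54])]
yellow (-90, 0, 40) [array([-0.21, -0.22,  2.54,  0.83,  0.39, -1.22])]
yellow (-35, 0, 0) [array([-0.1 , -0.07,  2.42,  0.83,  0.31, -1.14])]
yellow (0, 0, 0) [array([-0.07, -0.05,  2.35,  0.69,  0.33, -0.97])]
blue (-90, 0, 40) [array([-0.21, -0.22,  2.54,  0.83,  0.39,  0.35])]
blue (-35, 0, 0) [array([-0.1 , -0.07,  2.42,  0.83,  0.31,  0.43])]
blue (0, 0, 0) [array([-0.07, -0.05,  2.35,  0.69,  0.33,  0.6 ])]
[(array([-0.1 , -0.07,  2.42,  0.83,  0.31, -2.72]), np.float64(1.479479078198871e-25)), (array([-0.1 , -0.07,  2.42,  0.83,  0.31, -2.72]), np.float64(1.2950457946557904e-25)), (array([-0.1 , -0.07,  2.42,  0.83,  0.31, -2.72]), np.float64(1.1082379545655946e-26)), (array([-0.14, -0.04,  2.49,  1.42,  0.27,  2.94]), np.float64(452.8953142444381)), (array([-0.1 , -0.07,  2.42,  0.83,  0.31, -2.72]), np.float64(1.0750227408174604e-26)), (array([-0.14, -0.04,  2.49,  1.42,  0.27,  2.94]), np.float64(452.89531424275873)), (array([-0.14, -0.04,  2.49,  1.42,  0.27,  2.94]), np.float64(452.8953142427105)), (array([-0.14, -0.04,  2.49,  1.42,  0.27,  2.94]), np.float64(452.8953142511654)), (array([ 0.1 , -0.03,  2.5 ,  4.34,  0.05,  0.21]), np.float64(1881.912357644906)), (array([ 0.1 , -0.03,  2.5 ,  4.34,  0.05,  0.21]), np.float64(1881.9123576441577))]
```

It was simply speed-limited near the wrist singularity (IK: all three presses are reachable, q6 = -2.7, -1.1, +0.4). I resync the pose and continue with more rows.

```bash
cat >> m.py <<'E'
def sync():
    s=robot.get_state(); p=[s['tcp_pos']]; q=[s['ee_rot']]
    for _ in range(4):
        robot.read_camera('side'); s=robot.get_state(); p.append(s['tcp_pos'])
    r=R.from_euler('xyz',s['ee_rot']); p=np.mean(p,0); json.dump({'p':list(p),'q':list(r.as_quat())},open(F,'w')); print('sync',p.round(1),s['joints'].round(2),s['force'].round(1),s['time'])
E
python3 - <<'E'
from m import *
sync(); rows(lerp(load(),tgt('red',(-40,0,0)),6))
E
```

```text
sync [488.3  93.4 130.3] [ 0.01 -0.04  2.37  0.46  0.34 -2.14] [ 0.3 -0.  -2.9] 9.7
0.9 -4.8 -1.2 -0.0 -0.8 -1.2;
1.8 -9.6 -2.4 -0.1 -1.7 -2.3;
2.7 -14.4 -3.7 -0.1 -2.5 -3.5;
3.5 -19.3 -4.9 -0.2 -3.4 -4.7;
4.4 -24.1 -6.1 -0.2 -4.2 -5.8;
5.3 -28.9 -7.3 -0.3 -5.1 -7.0
```

arm_command --moves "1 -5 -1 0 -0.8 -1.2 0.2;2 -10 -2 -0.1 -1.7 -2.3 0.2;3 -14 -4 -0.1 -2.5 -3.5 0.2;4 -19 -5 -0.2 -3.4 -4.7 0.2;4 -24 -6 -0.2 -4.2 -5.8 0.2;5 -29 -7 -0.3 -5.1 -7 0.2;5 -29 -7 -0.3 -5.1 -7 0.2;5 -29 -7 -0.3 -5.1 -7 0.2;5 -29 -7 -0.3 -5.1 -7 0.2;5 -29 -7 -0.3 -5.1 -7 0.2"

```text
time: 10.95
tcp_pos: [486.4, 63.5, 132.2]
ee_rot: [3.141, 0.611, -2.839]
force: [0.7, 0.3, -2.4]
grip_width: 0.458
```

Run:
```python
from m import *
np.set_printoptions(precision=1,suppress=True)
commit('5 -29 -7 -0.3 -5.1 -7')
a,ka=cam('scene');b,kb=cam('side')
rd=RT['red']; s=robot.get_state(); print('red dot expected px', proj(kb,Fpt-40*hx))
m=cv2.inRange(cv2.cvtColor(b,cv2.COLOR_BGR2HSV),np.array((0,100,60)),np.array((10,255,255)))[190:250,280:330]
n,l,st,c=cv2.connectedComponentsWithStats(m); print(st,c+[280,190])
w,k=cam('wrist')
def crop(im,x,y): return cv2.resize(im[y:y+75,x:x+66],None,fx=6,fy=6,interpolation=cv2.INTER_CUBIC)
cv2.imwrite('pics/c5.png',np.hstack([crop(a,285,180),crop(b,280,170)]))
cv2.imwrite('pics/w5.png',w)
rows(lerp(load(),tgt('red',(-12,0,0)),1)); rows(lerp(load(),tgt('red',(-40,0,0)),1))
```

```text
cmd [486.3  63.3 132.2] meas [486.4  63.5 132.2] roterr 0.02 q [-0.1 -0.1  2.4  0.9  0.3 -2.8] F [ 0.7  0.3 -2.4] g 0.458 t 10.95
red dot expected px (np.float64(299.40586046971765), np.float64(222.9297452351392))
[[   0    0   50   60 2998]
 [  20   33    1    2    2]] [[304.5 219.5]
 [300.  223.5]]
-27.7 0.1 -0.3 0.0 0.0 0.0
0.3 0.1 -0.3 0.0 0.0 0.0
```

View pics/c5.png

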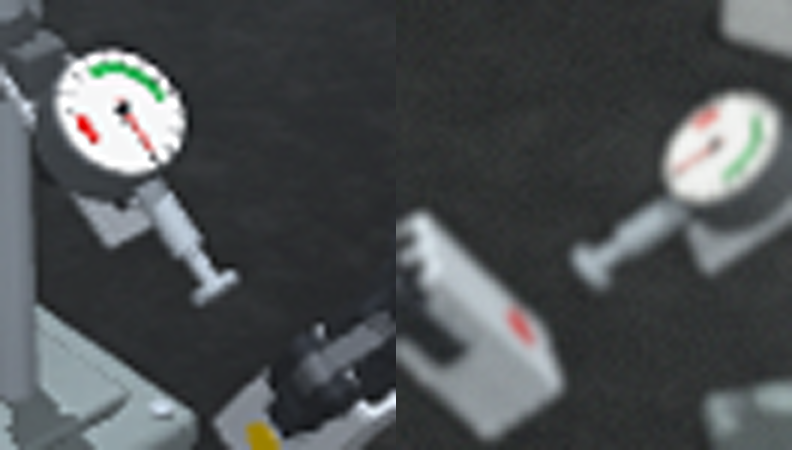

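Block is square to the stem and 40 mm short, red dot at side (300.7,224.3) against an expected (299.4,222.9); needle at zero. Advance to touch.

arm_command --moves "-8 0 0 0 0 0 0.2;-16 0 0 0 0 0 0.2;-24 0 0 0 0 0 0.2;-30 0 0 0 0 0 0.2;-32 0 0 0 0 0 0.2;-34 0 0 0 0 0 0.2;-34 0 0 0 0 0 0.2;-34 0 0 0 0 0 0.2;-34 0 0 0 0 0 0.2;-34 0 0 0 0 0 0.2"

```text
time: 12.35
tcp_pos: [512.8, 71.6, 151.5]
ee_rot: [3.141, 0.611, -2.84]
force: [-0.9, 0.2, -3.5]
grip_width: 0.458
```

```bash
cat > st.py <<'E'
from m import *
if len(sys.argv)>1: commit(sys.argv[1])
else:
    f=[]
    for _ in range(5): robot.read_camera('side'); f.append(robot.get_state()['force'])
    f=np.mean(f,0); print('F head',[round(float(f@v),2) for v in(hx,hy,hz)], robot.get_state()['time'])
E
python3 st.py "-34 0 0 0 0 0"; python3 st.py
```

```text
cmd [512.9  71.6 151.7] meas [512.8  71.6 151.5] roterr 0.01 q [-0.08 -0.05  2.37  0.73  0.33 -2.59] F [-0.9  0.2 -3.5] g 0.458 t 12.35
F head [-2.09, 0.08, -2.54] 12.6
```

arm_command --moves "-2 0 0 0 0 0 0.2;-4 0 0 0 0 0 0.2;-5 0 0 0 0 0 0.2;-5 0 0 0 0 0 0.2;-5 0 0 0 0 0 0.2;-5 0 0 0 0 0 0.2;-5 0 0 0 0 0 0.2;-5 0 0 0 0 0 0.2;-5 0 0 0 0 0 0.2;-5 0 0 0 0 0 0.2"

```text
time: 13.85
tcp_pos: [516.6, 72.9, 154.3]
ee_rot: [3.141, 0.611, -2.84]
force: [-0.4, -1.1, -6.3]
grip_width: 0.457
```

```bash
python3 st.py "-5 0 0 0 0 0"; python3 st.py
```

```text
cmd [516.8  72.8 154.5] meas [516.6  72.9 154.3] roterr 0.04 q [-0.07 -0.05  2.36  0.71  0.33 -2.56] F [-0.4 -1.1 -6.3] g 0.457 t 13.85
F head [-4.87, -0.11, -4.06] 14.1
```

arm_command --moves "-1 0 0 0 0 0 0.2;-2 0 0 0 0 0 0.2;-3 0 0 0 0 0 0.2;-4 0 0 0 0 0 0.2;-5 0 0 0 0 0 0.2;-5 0 0 0 0 0 0.2;-5 0 0 0 0 0 0.2;-5 0 0 0 0 0 0.2;-5 0 0 0 0 0 0.2;-5 0 0 0 0 0 0.2"

```text
time: 15.35
tcp_pos: [520.5, 74.2, 157.2]
ee_rot: [3.141, 0.611, -2.84]
force: [-3.4, -0.7, -6.6]
grip_width: 0.454
```

```bash
python3 st.py "-5 0 0 0 0 0"; python3 st.py
python3 - <<'E'
from m import *
a,_=cam('scene');b,_=cam('side'); w,_=cam('wrist')
def crop(im,x,y): return cv2.resize(im[y:y+75,x:x+66],None,fx=6,fy=6,interpolation=cv2.INTER_CUBIC)
cv2.imwrite('pics/c6.png',np.vstack([np.hstack([crop(a,285,180),crop(b,280,170)])[:,:],])); cv2.imwrite('pics/w6.png',w)
E
```

```text
cmd [520.7  74.  157.4] meas [520.5  74.2 157.2] roterr 0.03 q [-0.07 -0.05  2.35  0.69  0.33 -2.54] F [-3.4 -0.7 -6.6] g 0.454 t 15.35
F head [-6.52, 1.13, -3.45] 15.6
```

View pics/c6.png

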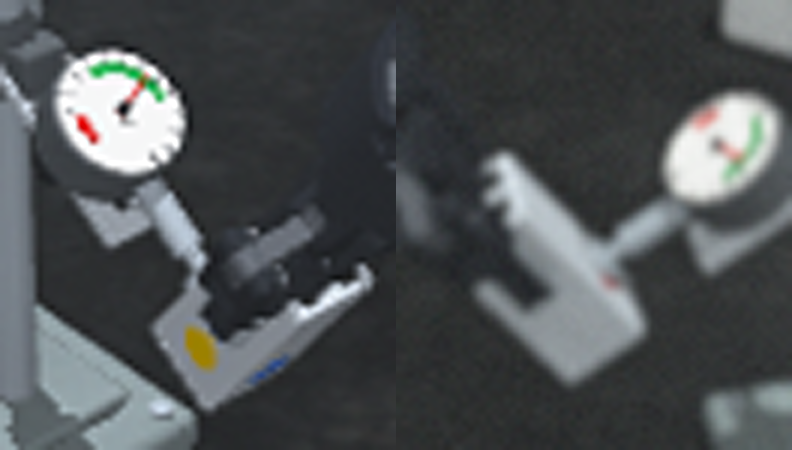

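Needle in the green (about 5.5 mm); block square on the foot, a sliver of red visible below the foot at side ≈(315,217). Check the offset numerically before retracting.

Run:
```python
from m import *
np.set_printoptions(precision=2,suppress=True)
b,kb=cam('side'); a,ka=cam('scene')
p,r=load(); D=p+r.apply(DT['red'])
hs=b[190:240,300:330].astype(int); red=hs[...,2]-hs[...,:2].max(2); ys,xs=np.where(red>25); print('red px',np.c_[xs+300,ys+190,red[ys,xs]].tolist())
g=np.array(proj(kb,D)); print('dot pred',g,[np.array(proj(kb,D+10*v))-g for v in(hx,hy,hz)])
print('D in head rel Fpt',[(D-Fpt)@v for v in(hx,hy,hz)])
```

```text
red px [[329, 190, 29]]
dot pred [313.47 213.38] [array([ 3.19, -2.2 ]), array([-0.87, -2.46]), array([-2.21, -2.2 ])]
D in head rel Fpt [np.float64(4.276037835927107), np.float64(-0.1307983864162854), np.float64(-0.32034566525290936)]
```

arm_command --moves "3 0 0 0 0 0 0.2;12 0 0 0 0 0 0.2;25 0 0 0 0 0 0.2;40 0 0 0 0 0 0.2;55 0 0 0 0 0 0.2;62 0 0 0 0 0 0.2;62 0 0 0 0 0 0.2;62 0 0 0 0 0 0.2;62 0 0 0 0 0 0.2;62 0 0 0 0 0 0.2"

```text
time: 17.1
tcp_pos: [472.8, 58.9, 122.2]
ee_rot: [-3.141, 0.612, -2.839]
force: [0.8, 0.2, -2.4]
grip_width: 0.456
```

```bash
python3 st.py "62 0 0 0 0 0"
python3 - <<'E'
from kin import *
np.set_printoptions(precision=2,suppress=True)
T=tgt('yellow',(-58,3,0)); print(sols(*T)); b=rows(lerp(load(),T,9)); T2=tgt('yellow',(-8,3,0)); print(); rows(lerp(b,T2,3),b)
E
```

```text
cmd [472.2  58.9 121.8] meas [472.8  58.9 122.2] roterr 0.06 q [-0.13 -0.07  2.47  0.96  0.3  -2.87] F [ 0.8  0.2 -2.4] g 0.456 t 17.1
[array([-0.12, -0.08,  2.47,  0.93,  0.3 , -1.26])]
0.0 0.3 -0.0 0.0 -0.0 10.0;
0.1 0.7 -0.1 0.0 -0.0 20.0;
0.1 1.0 -0.1 0.0 -0.0 30.0;
0.1 1.4 -0.2 0.0 -0.0 40.0;
0.1 1.7 -0.2 0.0 -0.0 50.0;
0.2 2.1 -0.2 0.0 -0.0 60.0;
0.2 2.4 -0.3 0.0 -0.0 70.0;
0.2 2.8 -0.3 0.0 -0.0 80.0;
0.3 3.1 -0.3 0.0 -0.0 90.0

0.0 16.7 -0.0 0.0 -0.0 0.0;
0.0 33.4 -0.0 0.0 -0.0 0.0;
0.0 50.0 -0.0 0.0 -0.0 0.0
```

arm_command --moves "0 0.3 0 0 0 10 0.2;0 0.7 0 0 0 20 0.2;0 1 0 0 0 30 0.2;0 1.4 0 0 0 40 0.2;0 1.7 0 0 0 50 0.2;0 2.1 0 0 0 60 0.2;0 2.4 0 0 0 70 0.2;0 2.8 0 0 0 80 0.2;0 3.1 0 0 0 90 0.2;0 3.1 0 0 0 90 0.2"

```text
time: 18.35
tcp_pos: [471.4, 61.9, 121.8]
ee_rot: [2.53, 0.001, 1.875]
force: [-0.0, -0.0, -3.6]
grip_width: 0.458
```

arm_command --moves "0 0 0 0 0 0 0.2;0 8 0 0 0 0 0.2;0 17 0 0 0 0 0.2;0 27 0 0 0 0 0.2;0 37 0 0 0 0 0.2;0 45 0 0 0 0 0.2;0 50 0 0 0 0 0.2;0 50 0 0 0 0 0.2;0 50 0 0 0 0 0.2;0 50 0 0 0 0 0.2"

```text
time: 19.6
tcp_pos: [509.9, 74.1, 150.0]
ee_rot: [2.531, -0.001, 1.873]
force: [0.6, -1.0, -3.5]
grip_width: 0.459
```

```bash
python3 st.py "0 3.1 0 0 0 90";python3 st.py "0 50 0 0 0 0"; python3 st.py
python3 - <<'E'
from m import *
rows(lerp(load(),tgt('yellow',(4.5,3,0)),1))
E
```

```text
cmd [471.3  61.9 121.8] meas [509.9  74.1 150. ] roterr 0.05 q [-0.07 -0.05  2.38  0.73  0.32 -1.01] F [ 0.6 -1.  -3.5] g 0.459 t 19.6
cmd [510.4  74.  150.5] meas [509.9  74.1 150. ] roterr 0.05 q [-0.07 -0.05  2.38  0.73  0.32 -1.01] F [ 0.6 -1.  -3.5] g 0.459 t 19.6
F head [-2.14, -0.11, -2.15] 19.85
0.0 12.2 -0.3 0.0 -0.0 0.0
```

arm_command --moves "0 3 0 0 0 0 0.2;0 6 0 0 0 0 0.2;0 8 0 0 0 0 0.2;0 10 0 0 0 0 0.2;0 11 0 0 0 0 0.2;0 12 0 0 0 0 0.2;0 12 0 0 0 0 0.2;0 12 0 0 0 0 0.2;0 12 0 0 0 0 0.2;0 12 0 0 0 0 0.2"

```text
time: 21.1
tcp_pos: [519.3, 77.2, 156.9]
ee_rot: [2.531, -0.001, 1.873]
force: [-2.2, -1.0, -8.4]
grip_width: 0.458
```

```bash
python3 st.py "0 12 0 0 0 0"; python3 st.py
python3 - <<'E'
from m import *
a,_=cam('scene');b,_=cam('side')
def crop(im,x,y): return cv2.resize(im[y:y+75,x:x+66],None,fx=6,fy=6,interpolation=cv2.INTER_CUBIC)
cv2.imwrite('pics/c7.png',np.hstack([crop(a,285,180),crop(b,280,170)]))
E
```

```text
cmd [519.8  77.  157.4] meas [519.3  77.2 156.9] roterr 0.07 q [-0.06 -0.05  2.35  0.68  0.33 -0.95] F [-2.2 -1.  -8.4] g 0.458 t 21.1
F head [-6.44, 0.09, -5.77] 21.35
```

View pics/c7.png

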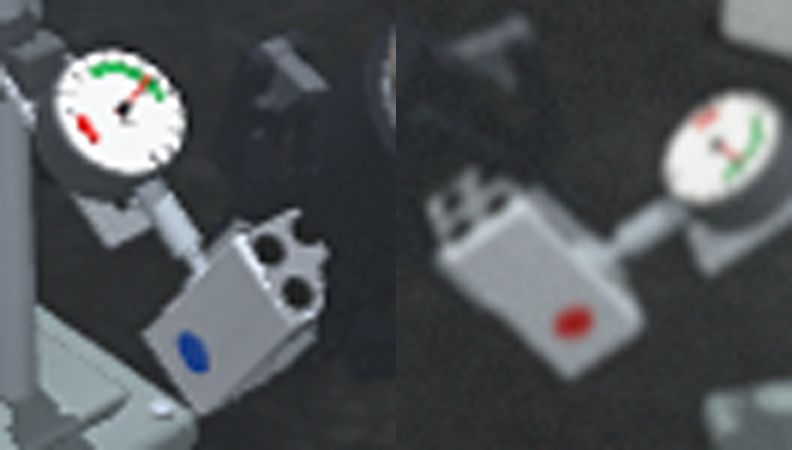

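Needle in the green again (force ≈5.4 mm equivalent). Red dot at side (309.5,223.7), blue dot at scene (317.3,238.7); quick check of dot-vs-foot height from those.

Run:
```python
from m import *
np.set_printoptions(precision=2,suppress=True)
b,kb=cam('side'); a,ka=cam('scene')
hb=cv2.cvtColor(b,cv2.COLOR_BGR2HSV); ha=cv2.cvtColor(a,cv2.COLOR_BGR2HSV)
def cen(m,x,y,w,h):
    M=cv2.moments(m[y:y+h,x:x+w],True); return np.array([M['m10']/M['m00']+x,M['m01']/M['m00']+y])
cr=cen(cv2.inRange(hb,np.array((0,90,60)),np.array((12,255,255)))|cv2.inRange(hb,np.array((170,90,60)),np.array((180,255,255))),300,215,20,15)
cb=cen(cv2.inRange(ha,np.array((100,100,50)),np.array((130,255,255))),305,225,25,25)
p,r=load(); C=p+r.apply([0,0,21])
for k,c,s,foot in((kb,cr,-1,(312.6,214.5)),(ka,cb,1,(320.9,228))):
    dot=np.array(proj(k,C+s*20*hy)); face=np.array(proj(k,C+20*hx)); g=np.array(proj(k,Fpt))
    calib=c-dot
    ft=np.array(foot)+np.array(proj(k,Fpt+4*hx))-g   # disc centre free, pushed 5.5, minus half thickness
    J=np.array([np.array(proj(k,Fpt+10*v))-g for v in(hx,hy,hz)])
    print('dot meas',c,'calib off',calib,'foot-dot px',ft-(face+calib),'J',J)
```

```text
dot meas [309.17 223.26] calib off [0.62 1.24] foot-dot px [ 0.06 -0.24] J [[ 3.18 -2.2 ]
 [-0.86 -2.47]
 [-2.22 -2.2 ]]
dot meas [316.8  238.24] calib off [0.44 0.6 ] foot-dot px [ 1.47 -0.9 ] J [[-2.38 -3.58]
 [-3.21  1.76]
 [ 1.72 -1.72]]
```

Offsets are within about 4 mm. Retract and turn to blue.

arm_command --moves "0 -3 0 0 0 0 0.2;0 -12 0 0 0 0 0.2;0 -25 0 0 0 0 0.2;0 -40 0 0 0 0 0.2;0 -55 0 0 0 0 0.2;0 -62 0 0 0 0 0.2;0 -62 0 0 0 0 0.2;0 -62 0 0 0 0 0.2;0 -62 0 0 0 0 0.2;0 -62 0 0 0 0 0.2"

```text
time: 22.8
tcp_pos: [471.9, 61.8, 122.2]
ee_rot: [2.529, 0.0, 1.873]
force: [0.3, -0.3, -2.1]
grip_width: 0.46
```

```bash
python3 st.py "0 -62 0 0 0 0"
python3 - <<'E'
from m import *
T=tgt('blue',(-58,2,0)); b=rows(lerp(load(),T,9)); T2=tgt('blue',(-8,2,0)); print(); rows(lerp(b,T2,1),b)
E
```

```text
cmd [471.3  61.9 121.8] meas [471.9  61.8 122.2] roterr 0.06 q [-0.12 -0.07  2.47  0.96  0.29 -1.29] F [ 0.3 -0.3 -2.1] g 0.46 t 22.8
-0.1 -0.0 -0.0 -0.0 -0.0 10.0;
-0.2 -0.1 -0.1 -0.0 -0.0 20.0;
-0.3 -0.1 -0.1 -0.0 -0.0 30.0;
-0.4 -0.1 -0.2 -0.0 -0.0 40.0;
-0.5 -0.1 -0.2 -0.0 -0.0 50.0;
-0.6 -0.2 -0.2 -0.0 -0.0 60.0;
-0.7 -0.2 -0.3 -0.0 -0.0 70.0;
-0.9 -0.2 -0.3 -0.0 -0.0 80.0;
-1.0 -0.3 -0.4 -0.0 -0.0 90.0

50.0 -0.0 0.1 -0.0 -0.0 0.0
```

arm_command --moves "0 0 0 0 0 10 0.2;0 0 0 0 0 20 0.2;0 0 0 0 0 30 0.2;0 0 0 0 0 40 0.2;0 0 0 0 0 50 0.2;-1 0 0 0 0 60 0.2;-1 0 0 0 0 70 0.2;-1 0 0 0 0 80 0.2;-1 0 0 0 0 90 0.2;-1 0 0 0 0 90 0.2"

```text
time: 24.05
tcp_pos: [471.8, 60.9, 121.9]
ee_rot: [3.14, -0.611, 0.305]
force: [-0.6, 0.1, -2.6]
grip_width: 0.462
```

arm_command --moves "0 0 0 0 0 0 0.2;8 0 0 0 0 0 0.2;17 0 0 0 0 0 0.2;27 0 0 0 0 0 0.2;37 0 0 0 0 0 0.2;45 0 0 0 0 0 0.2;50 0 0 0 0 0 0.2;50 0 0 0 0 0 0.2;50 0 0 0 0 0 0.2;50 0 0 0 0 0 0.2"

```text
time: 25.3
tcp_pos: [510.2, 73.1, 150.0]
ee_rot: [-3.141, -0.61, 0.302]
force: [-0.3, -1.2, -2.6]
grip_width: 0.456
```

```bash
python3 st.py "-1 0 0 0 0 90";python3 st.py "50 0 0 0 0 0"; python3 st.py
python3 - <<'E'
from m import *
rows(lerp(load(),tgt('blue',(4.5,2,0)),1))
E
```

```text
cmd [471.6  60.9 121.8] meas [510.2  73.1 150. ] roterr 0.05 q [-0.07 -0.05  2.37  0.73  0.32  0.56] F [-0.3 -1.2 -2.6] g 0.456 t 25.3
cmd [510.7  73.1 150.5] meas [510.2  73.1 150. ] roterr 0.05 q [-0.07 -0.05  2.37  0.73  0.32  0.56] F [-0.3 -1.2 -2.6] g 0.456 t 25.3
F head [-1.61, 0.21, -2.71] 25.55
12.2 -0.0 -0.3 -0.0 -0.0 0.0
```

arm_command --moves "3 0 0 0 0 0 0.2;6 0 0 0 0 0 0.2;8 0 0 0 0 0 0.2;10 0 0 0 0 0 0.2;11 0 0 0 0 0 0.2;12 0 0 0 0 0 0.2;12 0 0 0 0 0 0.2;12 0 0 0 0 0 0.2;12 0 0 0 0 0 0.2;12 0 0 0 0 0 0.2"

```text
time: 26.8
tcp_pos: [519.6, 76.2, 156.9]
ee_rot: [-3.14, -0.61, 0.302]
force: [-1.8, -1.3, -8.1]
grip_width: 0.458
```

```bash
python3 st.py "12 0 0 0 0 0"; python3 st.py
python3 - <<'E'
from m import *
a,_=cam('scene');b,_=cam('side')
def crop(im,x,y): return cv2.resize(im[y:y+75,x:x+66],None,fx=6,fy=6,interpolation=cv2.INTER_CUBIC)
cv2.imwrite('pics/c8.png',np.hstack([crop(a,285,180),crop(b,280,170)]))
E
```

```text
cmd [520.1  76.  157.4] meas [519.6  76.2 156.9] roterr 0.07 q [-0.06 -0.05  2.35  0.68  0.33  0.61] F [-1.8 -1.3 -8.1] g 0.458 t 26.8
F head [-6.83, -0.01, -5.15] 27.05
```

View pics/c8.png

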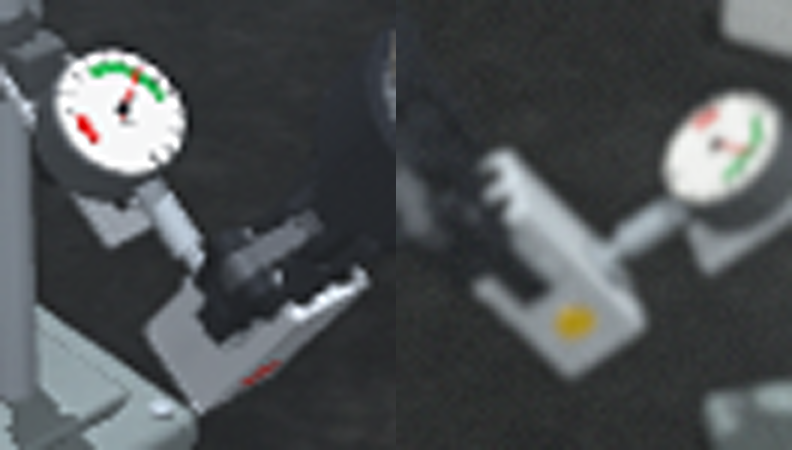

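Needle in mid-green, yellow dot at side (309,224), no blue visible round the foot. Hold a little longer, retract, and go to the mat.

arm_command --moves "0 0 0 0 0 0 0.2;0 0 0 0 0 0 0.2;0 0 0 0 0 0 0.2;-5 0 0 0 0 0 0.2;-15 0 0 0 0 0 0.2;-30 0 0 0 0 0 0.2;-45 0 0 0 0 0 0.2;-60 0 0 0 0 0 0.2;-60 0 0 0 0 0 0.2;-60 0 0 0 0 0 0.2"

```text
time: 28.4
tcp_pos: [475.7, 60.6, 125.0]
ee_rot: [3.139, -0.615, 0.302]
force: [0.1, 0.4, -3.3]
grip_width: 0.458
```

```bash
python3 st.py "-60 0 0 0 0 0"
python3 - <<'E'
from m import *
A=(np.array([450,-40,190]),down(17.3)); B=(np.array([483.,-221,130]),down(17.3))
b=rows(lerp(load(),A,8)); print(); rows(lerp(b,B,5),b)
E
```

```text
cmd [473.2  61.4 123. ] meas [475.7  60.6 125. ] roterr 0.31 q [-0.12 -0.07  2.46  0.95  0.29  0.29] F [ 0.1  0.4 -3.3] g 0.458 t 28.4
-0.5 11.2 -10.6 -0.0 -4.4 0.0;
-1.1 22.5 -21.2 -0.0 -8.8 0.0;
-1.6 33.7 -31.9 -0.0 -13.1 0.0;
-2.2 44.9 -42.5 -0.0 -17.5 0.0;
-2.7 56.2 -53.1 -0.0 -21.9 0.0;
-3.3 67.4 -63.7 -0.0 -26.3 0.0;
-3.8 78.6 -74.3 -0.0 -30.6 0.0;
-4.4 89.9 -84.9 -0.0 -35.0 0.0

-4.5 36.5 12.0 -0.0 -0.0 0.0;
-8.9 73.0 23.9 -0.0 -0.0 0.0;
-13.4 109.6 35.9 -0.0 -0.0 0.0;
-17.9 146.1 47.9 -0.0 -0.0 0.0;
-22.4 182.6 59.9 -0.0 -0.0 0.0
```

arm_command --moves "-1 11 -11 0 -4.4 0 0.2;-1 22 -21 0 -8.8 0 0.2;-2 34 -32 0 -13.1 0 0.2;-2 45 -42 0 -17.5 0 0.2;-3 56 -53 0 -21.9 0 0.2;-3 67 -64 0 -26.3 0 0.2;-4 79 -74 0 -30.6 0 0.2;-4 90 -85 0 -35 0 0.2;-4 90 -85 0 -35 0 0.2;-4 90 -85 0 -35 0 0.2"

```text
time: 29.65
tcp_pos: [450.7, -39.6, 190.2]
ee_rot: [-3.141, -0.002, 0.302]
force: [0.4, -0.2, -4.0]
grip_width: 0.458
```

```bash
python3 st.py "-4 90 -85 0 -35 0"
python3 - <<'E'
from m import *
sync(); rows(lerp(load(),(np.array([483.,-221,130]),down(17.3)),6))
E
```

```text
cmd [450.3 -40.  190.3] meas [450.7 -39.6 190.2] roterr 0.11 q [-0.18  0.02  2.06  0.    1.06  1.08] F [ 0.4 -0.2 -4. ] g 0.458 t 29.65
sync [449.9 -39.6 189.9] [-0.19  0.02  2.07  0.    1.06  1.08] [ 0.1 -0.1 -3.7] 29.85
-3.7 30.5 10.0 -0.0 -0.0 0.0;
-7.5 61.0 19.9 -0.0 -0.0 0.0;
-11.2 91.5 29.9 -0.0 -0.0 0.0;
-15.0 122.1 39.8 -0.0 -0.0 0.0;
-18.7 152.6 49.8 -0.0 -0.0 0.0;
-22.5 183.1 59.7 -0.0 -0.0 0.0
```

arm_command --moves "-4 30 10 0 0 0 0.2;-7 61 20 0 0 0 0.2;-11 92 30 0 0 0 0.2;-15 122 40 0 0 0 0.2;-19 153 50 0 0 0 0.2;-22 183 60 0 0 0 0.2;-22 183 60 0 0 0 0.2;-22 183 60 0 0 0 0.2;-22 183 60 0 0 0 0.2;-22 183 60 0 0 0 0.2"

```text
time: 31.1
tcp_pos: [483.8, -220.5, 130.4]
ee_rot: [-3.141, -0.001, 0.303]
force: [0.7, -0.7, -3.7]
grip_width: 0.453
```

```bash
python3 st.py "-22 183 60 0 0 0"
python3 - <<'E'
from m import *
np.set_printoptions(precision=1,suppress=True)
w0=cv2.imread('pics/w3.png'); w0=cv2.resize(w0,(640,480)); w,k=cam('wrist','w9.png')
for im in(w0,w):
    hs=cv2.cvtColor(im,cv2.COLOR_BGR2HSV); m=cv2.inRange(hs,np.array((100,90,40)),np.array((130,255,255)))[200:300,250:400]
    n,l,s,c=cv2.connectedComponentsWithStats(m); i=1+np.argmax(s[1:,4]); print('blue',c[i]+[250,200],s[i])
hs=cv2.cvtColor(w,cv2.COLOR_BGR2HSV); m=cv2.inRange(hs,np.array((8,60,90)),np.array((25,255,255)))
pts=cv2.findNonZero(m); x,y,ww,hh=cv2.boundingRect(pts); print('mat bbox',x,y,ww,hh,'pred centre',proj(k,[483,-221,6]))
print([plane(k,u,v,6) for u,v in((x,y),(x+ww,y),(x,y+hh),(x+ww,y+hh))])
E
```

```text
cmd [ 483.4 -220.8  129.7] meas [ 483.8 -220.5  130.4] roterr 0.07 q [-0.51  0.25  1.93  0.    0.96  0.76] F [ 0.7 -0.7 -3.7] g 0.453 t 31.1
blue [319.2 248.6] [ 48  41  43  16 544]
blue [320.8 252.9] [ 49  47  41  10 158]
mat bbox 186 0 454 480 pred centre (np.float64(320.6616781024917), np.float64(224.88159422164063))
[array([ 586.5, -109.4,    6. ]), array([ 662.6, -352.5,    6. ]), array([ 239.2, -180.8,    6. ]), array([ 351.4, -538.5,    6. ])]
```

View pics/w9.png

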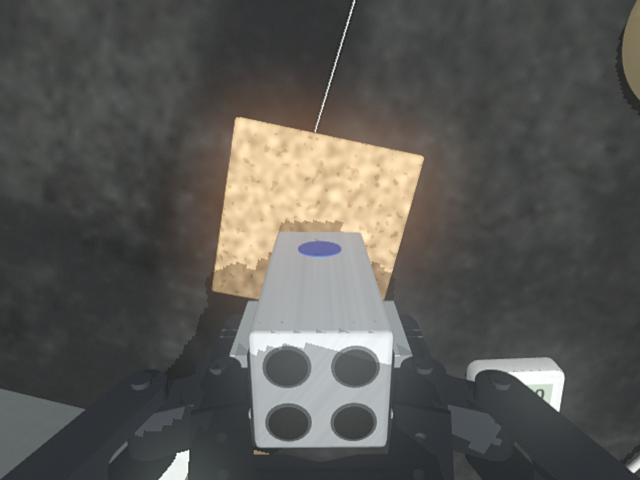

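Block unchanged in the grip (blue dot at (320,249) as before) and mat centre at about (318,224) against the predicted (321,225). Lower and release.

arm_command --moves "0 0 25 0 0 0 0.2;0 0 45 0 0 0 0.2;0 0 60 0 0 0 0.2;0 0 68 0 0 0 0.2;0 0 72 0 0 0 0.2;0 0 75 0 0 0 0.2;0 0 76 0 0 0 0.2;0 0 77 0 0 0 0.2;0 0 77 0 0 0 0.2;0 0 77 0 0 0 0.2"

```text
time: 32.4
tcp_pos: [484.1, -221.4, 53.7]
ee_rot: [3.141, -0.001, 0.302]
force: [-0.2, 0.6, -0.2]
grip_width: 0.453
```

```bash
python3 st.py "0 0 77 0 0 0"; python3 st.py
```

```text
cmd [ 483.4 -220.7   52.7] meas [ 484.1 -221.4   53.7] roterr 0.07 q [-0.51  0.38  1.96  0.    0.8   0.76] F [-0.2  0.6 -0.2] g 0.453 t 32.4
F head [0.63, 0.57, 1.91] 32.65
```

Weight is off the gripper: the block stands on the mat. Release, then rise.

arm_command --moves "0 0 0 0 0 0 0.6;0 0 0 0 0 0 0.8;0 0 0 0 0 0 1;0 0 0 0 0 0 1;0 0 0 0 0 0 1;0 0 0 0 0 0 1;0 0 -10 0 0 0 1;0 0 -30 0 0 0 1;0 0 -60 0 0 0 1;0 0 -100 0 0 0 1"

```text
time: 33.9
tcp_pos: [483.0, -220.9, 153.8]
ee_rot: [-3.14, 0.001, 0.302]
force: [0.2, 0.2, 0.3]
grip_width: 1.0
```

arm_command --moves "0 0 -50 0 0 0 1;0 0 -80 0 0 0 1;0 0 -80 0 0 0 1;0 0 -80 0 0 0 1;0 0 -80 0 0 0 1;0 0 -80 0 0 0 1;0 0 -80 0 0 0 1;0 0 -80 0 0 0 1;0 0 -80 0 0 0 1;0 0 -80 0 0 0 1"

```text
time: 35.15
tcp_pos: [483.8, -221.3, 233.2]
ee_rot: [-3.141, -0.0, 0.302]
force: [0.4, -0.1, 0.1]
grip_width: 1.0
```

```bash
python3 st.py "0 0 -180 0 0 0"
python3 - <<'E'
from m import *
np.set_printoptions(precision=1,suppress=True)
w,k=cam('wrist','w10.png'); b,kb=cam('side','s10.png')
print('pred top',proj(k,[484,-221,96]),'pred bottom',proj(k,[484,-221,6]))
hs=cv2.cvtColor(w,cv2.COLOR_BGR2HSV)
m=cv2.inRange(hs,np.array((0,0,175)),np.array((180,40,255)))
n,l,s,c=cv2.connectedComponentsWithStats(m)
for i in range(1,n):
    if s[i,4]>400: print(s[i],c[i],plane(k,*c[i],96))
m=cv2.inRange(hs,np.array((100,90,40)),np.array((130,255,255))); n,l,s,c=cv2.connectedComponentsWithStats(m); i=1+np.argmax(s[1:,4]); print('blue',c[i],s[i],'pred',proj(k,np.array([484,-221,31])+20*h))
# bystanders: vial and bottle region change since start
o=cv2.imread('pics/side0.png')
for n,(x,y,W,H) in {'vial':(345,310,28,36),'bottle':(355,160,20,20)}.items(): print(n,np.abs(o[y:y+H,x:x+W].astype(int)-b[y:y+H,x:x+W]).mean())
E
```

```text
cmd [ 483.4 -220.9  232.7] meas [ 483.8 -221.3  233.2] roterr 0.03 q [-0.51  0.13  1.85  0.    1.16  0.76] F [ 0.4 -0.1  0.1] g 1.0 t 35.15
pred top (np.float64(320.0115836011027), np.float64(217.61643141641613)) pred bottom (np.float64(320.15312747174005), np.float64(189.184473991113))
[ 291  189   59   55 2009] [319.8 215.3] [ 485.5 -220.4   96. ]
[   0  302   51   55 1443] [ 16.7 324.2] [336.6 -28.4  96. ]
[ 435  302   70   57 1637] [471.3 318.7] [ 442.6 -352.3   96. ]
[ 179  356  288  124 9228] [340.6 417.1] [ 327.4 -287.4   96. ]
blue [319.4 171.3] [310 170  20   3  43] pred (np.float64(320.1260294996817), np.float64(171.81501829996304))
vial 2.420304232804233
bottle 1.945
```

The numbers agree: block top at (485.5,-220.4), blue dot within 1 px of upright prediction, bystanders unchanged. Hand in.

```bash
python3 -c "
from workcell import robot
print(robot.hand_in())"
```

```text
the job is handed in; nothing more can be done
None
```

I pressed the red, yellow and blue sides on the gauge in that order, then stood the block on the cork mat, released it and handed the job in at about 35 s. No verdict is reported.

**Presses:** the needle was in the green band in a picture of each hold. From the push force and the needle, I put the foot at roughly 5 to 6 mm pressed in each time. Each hold lasted about 1 s.

**Final checks:**
- The block's top is about 2 mm from the measured mat centre.
- The blue dot is within 1 pixel of where it should be if the block is upright.
- The gripper is open and about 180 mm clear.
- The bottle and vial areas of the side picture match the start.

**What disagreed:**
- The first approach to the gauge stopped 28 mm and 8.7° off target because of speed limits near the wrist singularity. I corrected it before touching the foot.
- Dot-on-foot offsets differed by up to about 4 mm between cameras, within the 10 mm allowed.
- During each press the force reading also showed 1 to 3.6 N along the block's length, which I did not explain.
- My last picture could not be viewed because the 12-picture limit was reached, so the final check is by numbers only. I took no separate reading of the foot after the last retract; the block was 60 mm clear of it.

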